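# Check that a brake lever stops short of the bar

### The arm

A 6-joint arm with a two-finger parallel gripper is mounted at the origin on a cart in front of the work surface, level with it; the furniture and walls round the work are solid. World frame = base frame: x ahead of the robot, y to its left, z up, the work surface at z = 0. Lengths are in m, angles in degrees, forces in N, time in s.
With the tool pointing down it reaches from about 0.275 to 0.85 m from the base axis. Payload 5.2 kg.
Tool frame: the origin (TCP) lies on the centre line of the jaws, within the pads' length; the fingertips stand 19 mm ahead of it and the grasp point (between the pads) is the TCP (nose_length is the distance from the TCP to the fingertips, in m); z points along the fingers, y is the line along which they close (so a half turn about z gives the same grasp; the last joint's range is limited). The gripper opens to 85 mm and grips with 20 to 120 N. Pads are 22 mm wide; open, the fingers measure 114 mm over their backs; the gripper's body (76 mm by 85 mm) begins 54 mm behind the grasp point. The pads swing forward as they close: fully open they stand 13 mm farther back than shut.
Start: joints at [-78.369, 14.817, 87.949, -0, 77.235, -11.62], TCP at [0.217, -0.505, 0.25] pointing down, gripper open.
Joint ranges: [-179.93, 179.93], [-52.35, 119.4], [10.71, 147.94], [-69.91, 249.91], [12.55, 155.21], [-178.61, 178.61]. Speed limits (degrees/s): [147.25, 147.25, 180, 180, 180, 180].

### API

Orientations are given as [roll, pitch, yaw] about the fixed x, y, z axes, in that order (R = Rz(yaw) Ry(pitch) Rx(roll)).
In Python, from bench import move_to, line_to, movej, gripper_to, wait, solve_ik, get_image, get_calibration, IKError, sign_off, read_clock, read_joint_positions, read_joint_velocities, read_effort, read_tcp_pos, read_ee_rot, read_force, read_wrist_torque, read_opening, nose_length gives the robot as it stands. The module is installed in compiled form; this text tells all that it offers. Calls block until the motion is done:
- move_to(position, orientation): joint-space move of the TCP to a pose.
- line_to(position, ori=None, v=0.15, guard=None): straight line of the TCP; ori=None keeps the orientation; v is the mean speed in m/s. With guard (N) it stops when the force on the tool has changed by that much, and returns True; else False.
- movej(angles): joint-space move.
- gripper_to(opening): finger opening in m; the grip force is fixed at half the most; returns when the fingers have stopped.
- wait(seconds).
- solve_ik(position, orientation): joint angles nearest the present ones, or None.
- get_image(name): name is "scene" or "top"; returns (picture, depth): 480x640x3 uint8, blue, green, red; 480x640 float32, m along the optical axis (not along the pixel's ray), 0 where there is no reading.
- get_calibration(name): a dict with "fov_y" (degrees; the focal length in pixels is half the picture's height over the tangent of half this angle, whatever the lens; pixels are square), "cx", "cy" (the principal point, pixels), "k1" (the pictures are not rectified: a ray, as slopes to the right and down, at radius r is drawn at 1 + k1 r^2 times it, then the intrinsics apply), "xyz" and "attitude" of the camera in the world. Camera axes: x right, y down, z forward; pixel columns grow to the right and rows downward; lengths in m; the calibration is good to about 2 mm. A picture is of the moment at which its call begins. get_calibration takes no time and is no camera call.
A pose or a line that the arm cannot do raises IKError and nothing moves.
- sign_off(): hands the job in, once; it reports no verdict.
Readings, each from a call of its own:
- read_clock(): time.
- read_joint_positions(): joint angles.
- read_joint_velocities(): joint speeds.
- read_effort(): joint torques, N m.
- read_tcp_pos(): TCP position.
- read_ee_rot(): TCP orientation.
- read_force(): force on the tool from outside, world axes, zero at the start.
- read_wrist_torque(): the same for the moment, N m.
- read_opening(): finger opening in m.
Only numpy, scipy, OpenCV 4.12 (cv2) and the standard library are available. Lean on these libraries where they do the work, as an engineer would, in place of code of your own. Each camera call takes 0.05 s, during which the arm holds its last target. There are 200 camera calls.

### The job

Two brake levers are set up for testing on bars; check the longer one without grasping anything. With the fingertips or the outside of the fingers on its outer face, gently press the long lever in until it stops, let it spring all the way back out, then press it in to its stop again and finish while still holding it there, so that the gap to the bar can be measured. Do not touch the bar or the back of the lever, and leave the short lever and the things lying about alone.

Things in the scene. Friction and masses are not known exactly. Their poses are not given: they have to be found in the camera images.
- stand_long: fixed stand with the LONGER lever (160 mm, pivot to centre of round end). Origin on the counter below the bar; z up, y along the bar, x across it towards its far side. Base 100 x 200 x 12 mm, post at y = +118 mm (top 132 mm), black perch y +47 to +86 mm. The level metal lever lies in front (-x) of the bar, on an upright pivot at (-40, +75, 110) mm, and runs towards -y. Place and yaw vary.
- stand_short: fixed stand with the SHORTER lever (100 mm, pivot to centre of round end). Origin on the counter below the bar; z up, y along the bar, x across it towards its far side. Base 100 x 200 x 12 mm, post at y = +118 mm (top 132 mm), black perch y +47 to +86 mm. The level metal lever lies in front (-x) of the bar, on an upright pivot at (-40, +75, 110) mm, and runs towards -y. Place and yaw vary. Not to be used.
- long_lever (a joint): swing of the long lever in rad: 0 = fully out (rest), 0.32 = fully in against its own hard stop. A spring brings it back by itself: pressing at the press point takes about 4.5 N to start and 8.5 N at the stop, beyond which it is rigid
- short_lever (a joint): swing of the short lever in rad: 0 = fully out (rest), 0.32 = fully in against its own hard stop. A spring brings it back by itself: pressing at the press point takes about 8.5 N to start and 16.5 N at the stop, beyond which it is rigid
- long_press (a point): best place to press: on the long lever's outer face (turned away from the bar), mid height, 110 mm above the counter, 125 mm from the pivot, 35 mm short of the round end's centre. Moves with the lever. Its +x axis points straight into the face (the way to press), y along the lever to the pivot, z up. Space in front and below is free
- bar_mid (a point): middle of the rubber grip behind the long lever, on its axis, 110 mm above the counter; y along the bar. Grip: black, ribbed, 33 mm thick (top 127 mm), reaching 78 mm to either side, on a 22 mm tube; do not touch. The lever before it: bare metal blade 12 mm thick, 14 mm high; press its outer face or round end, never touch its back. At the stop its back stays about 20 mm clear of the grip
- loupe: loose bystander: black loupe, tapered cylinder 34 mm wide, 27 high, standing or lying on the counter; origin at the centre of its underside. Leave it alone.
- wax_tin: loose bystander: round flat tin, 62 mm wide, 25 high, standing or lying on the counter; origin at the centre of its underside. Leave it alone.
- pliers: loose bystander: pliers lying flat, 49 x 168 x 15 mm, standing or lying on the counter; origin at the centre of its underside. Leave it alone.
- small_box_2: loose bystander: small carton, 57 x 62 x 36 mm, standing or lying on the counter; origin at the centre of its underside. Leave it alone.
- driver_wood: loose bystander: wood-handled screwdriver lying flat, 26 x 200 x 26 mm, standing or lying on the counter; origin at the centre of its underside. Leave it alone.
- jar_small: loose bystander: small open glass jar, 56 mm wide, 50 high, standing or lying on the counter; origin at the centre of its underside. Leave it alone.

How it is judged:
By the outcome, as a careful person would: the job done as asked, in the order asked, and still so for the second after the job is handed in, while the arm keeps its last pose, push and grip.
It also fails if it takes over 45 s, if anything falls off the work surface, if the arm or the gripper's body presses on something with over 40 N, if the wrist force passes 120 N, or if a joint passes its speed limit or range.

## Working session

There is one attempt and no reset: what is moved stays moved. The work goes in short steps, each a Python script; the robot and the scene stay as the last script left them, time stands still between calls to the robot, and variables do not carry over. Pictures are saved under pics/ and viewed, on a budget of 10 in all, crops included, one or two more only if the job needs it, and the job is handed in when it is done.

```bash
mkdir -p pics
cat > h.py <<'E'
import numpy as np, cv2
from scipy.spatial.transform import Rotation as R
from bench import *
def world(c,d,u,v):
    f=240/np.tan(np.radians(c['fov_y']/2)); K=np.array([[f,0,c['cx']],[0,f,c['cy']],[0,0,1]])
    a=np.array([(u-c['cx'])/f,(v-c['cy'])/f]); s=a.copy()
    for _ in range(20): s=a/(1+c['k1']*(s@s))
    z=d[int(round(v)),int(round(u))] if not np.isscalar(d) else d
    return rot(c)@(np.array([s[0],s[1],1])*z)+np.array(c['xyz'])
def rot(c):
    A=np.array(c['attitude'],float)
    return A if A.shape==(3,3) else R.from_euler('xyz',A,degrees=True).as_matrix()
E
python3 - <<'E'
from h import *
for n in('scene','top'):
    p,d=get_image(n); cv2.imwrite(f'pics/{n}0.png',p); np.save(n+'0.npy',d); print(n,get_calibration(n))
print(read_clock(),nose_length() if callable(nose_length) else nose_length)
E
```

```text
scene {'fov_y': 44.59220635300981, 'cx': 318.60507940924015, 'cy': 247.00770507025365, 'k1': -0.017103616865561607, 'xyz': array([-0.57031574,  0.93288419,  1.00723544]), 'attitude': array([-122.90569953,   -0.40312886, -126.85229296])}
top {'fov_y': 42.81879052855036, 'cx': 324.3911071286837, 'cy': 244.2967523619781, 'k1': -0.15275060695817666, 'xyz': array([0.29843854, 0.06036321, 1.58108412]), 'attitude': array([-171.15822658,    0.75896739,  -91.32238459])}
0.1 0.019
```

View pics/top0.png

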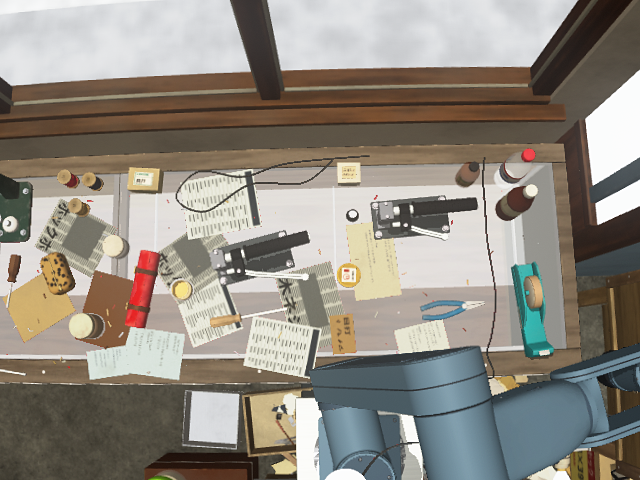

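View pics/scene0.png

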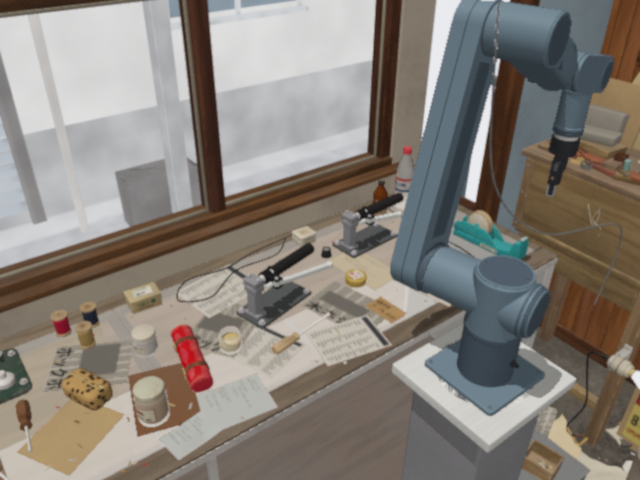

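Both stands are in view in the top picture: the left one at about (262,258) has the longer lever, ending near (305,276). The right one at about (425,217) has the shorter lever. Next is an enlarged crop.

Run:
```python
from h import *
p=cv2.imread('pics/top0.png'); cv2.imwrite('pics/crop1.png',cv2.resize(p[215:335,200:360],None,fx=5,fy=5,interpolation=cv2.INTER_CUBIC))
c=get_calibration('top'); d=np.load('top0.npy')
# whole cloud in region, by height
U,V=np.meshgrid(np.arange(200,340),np.arange(220,300))
P=np.array([world(c,d,u,v) for u,v in zip(U.ravel(),V.ravel())]); 
np.save('P.npy',np.c_[P,U.ravel(),V.ravel()])
for n,lo,hi in(('lever',.108,.121),('grip',.121,.130),('post',.129,.14)):
    m=(P[:,2]>lo)&(P[:,2]<hi); print(n,m.sum()); 
    q=P[m]; print(np.c_[q,U.ravel()[m],V.ravel()[m]][::max(1,m.sum()//25)].round(3))
```

```text
lever 804
[[5.60e-01 1.26e-01 1.19e-01 3.03e+02 2.31e+02]
 [5.49e-01 1.67e-01 1.17e-01 2.86e+02 2.36e+02]
 [5.39e-01 1.36e-01 1.17e-01 2.99e+02 2.40e+02]
 [5.34e-01 2.28e-01 1.17e-01 2.61e+02 2.43e+02]
 [5.26e-01 1.60e-01 1.21e-01 2.89e+02 2.45e+02]
 [5.25e-01 2.68e-01 1.15e-01 2.45e+02 2.47e+02]
 [5.21e-01 1.73e-01 1.10e-01 2.84e+02 2.48e+02]
 [5.18e-01 2.78e-01 1.15e-01 2.41e+02 2.50e+02]
 [5.13e-01 2.75e-01 1.18e-01 2.42e+02 2.52e+02]
 [5.09e-01 3.12e-01 1.16e-01 2.27e+02 2.54e+02]
 [5.04e-01 2.38e-01 1.18e-01 2.57e+02 2.55e+02]
 [5.00e-01 2.58e-01 1.14e-01 2.49e+02 2.57e+02]
 [4.94e-01 3.12e-01 1.14e-01 2.27e+02 2.60e+02]
 [4.79e-01 3.14e-01 1.19e-01 2.26e+02 2.66e+02]
 [4.69e-01 2.89e-01 1.19e-01 2.36e+02 2.70e+02]
 [4.65e-01 2.95e-01 1.13e-01 2.34e+02 2.72e+02]
 [4.62e-01 3.00e-01 1.15e-01 2.32e+02 2.73e+02]
 [4.59e-01 1.90e-01 1.17e-01 2.77e+02 2.73e+02]
 [4.58e-01 2.17e-01 1.18e-01 2.66e+02 2.74e+02]
 [4.56e-01 1.28e-01 1.12e-01 3.03e+02 2.74e+02]
 [4.55e-01 1.90e-01 1.17e-01 2.77e+02 2.75e+02]
 [4.53e-01 2.41e-01 1.18e-01 2.56e+02 2.76e+02]
 [4.52e-01 1.61e-01 1.16e-01 2.89e
[... 2070 characters left out ...]
1.30e-01 2.17e+02 2.53e+02]
 [5.07e-01 3.28e-01 1.34e-01 2.19e+02 2.54e+02]
 [5.05e-01 2.56e-01 1.32e-01 2.49e+02 2.54e+02]
 [5.04e-01 2.88e-01 1.30e-01 2.36e+02 2.55e+02]
 [5.03e-01 3.48e-01 1.32e-01 2.11e+02 2.56e+02]
 [4.99e-01 3.23e-01 1.36e-01 2.21e+02 2.57e+02]
 [4.95e-01 3.26e-01 1.33e-01 2.20e+02 2.59e+02]
 [4.91e-01 3.39e-01 1.30e-01 2.15e+02 2.61e+02]
 [4.88e-01 3.31e-01 1.31e-01 2.18e+02 2.62e+02]
 [4.85e-01 3.43e-01 1.33e-01 2.13e+02 2.63e+02]
 [4.83e-01 3.38e-01 1.31e-01 2.15e+02 2.64e+02]
 [4.81e-01 3.43e-01 1.30e-01 2.13e+02 2.65e+02]
 [4.80e-01 3.21e-01 1.30e-01 2.22e+02 2.65e+02]
 [4.77e-01 3.30e-01 1.36e-01 2.18e+02 2.66e+02]
 [4.74e-01 3.41e-01 1.30e-01 2.14e+02 2.68e+02]]
```

View pics/crop1.png

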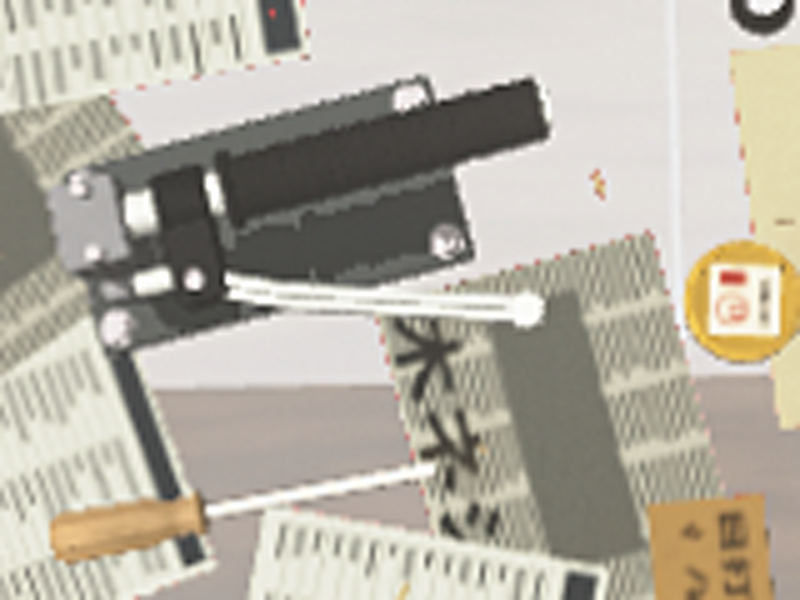

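```bash
cat >> h.py <<'E'
def ray(c,u,v,z):
    o=np.array(c['xyz']); w=world(c,1.0,u,v)-o; return o+w*(z-o[2])/w[2]
E
python3 - <<'E'
from h import *
c=get_calibration('top'); d=np.load('top0.npy')
piv=ray(c,239,270.7,.125); end=ray(c,305,276.8,.117)
print('piv',piv,'end',end,'L',np.linalg.norm((end-piv)[:2]))
# grip axis from crop: grip edge midpoints
a=ray(c,200+225/5,215+187/5,.127); b=ray(c,200+540/5,215+108/5,.127); g=(a-b)/np.linalg.norm(a-b)
print('grip',a,b,np.linalg.norm(a-b),'yaw bar',np.degrees(np.arctan2(-g[0],g[1])))
l=(piv-end); print('lever yaw',np.degrees(np.arctan2(-l[0],l[1])))
P=np.load('P.npy'); u=P[:,3];v=P[:,4]
m=(P[:,2]>.107)&(P[:,2]<.125)&(u>250)&(u<309)&(v>268); q=P[m]; print(m.sum(), q[:,2].mean(), np.polyfit(q[:,1],q[:,0],1))
print('tape',[world(c,d,*t).round(3) for t in((535,290),(540,345),(516,203),(520,262))])
E
```

```text
piv [0.46628888 0.28112309 0.125     ] end [0.4487255  0.12291546 0.117     ] L 0.159179539493995
grip [0.51008531 0.26613097 0.127     ] [0.54479447 0.1134639  0.127     ] 0.1565629558840158 yaw bar 12.808581433533647
lever yaw -6.334738282756968
311 0.11622334079740157 [0.08246433 0.43883919]
tape [array([ 0.402, -0.439,  0.105]), array([ 0.267, -0.461,  0.052]), array([ 0.611, -0.392,  0.148]), array([ 0.484, -0.437,  0.004])]
```

Pivot-to-end distance measures 159 mm (160 given) and the grip 157 mm (156 given), so the left stand is the long one. Rest angle to the bar is 19°. Next I'll raise the arm, cross over, and stop in front of the press point with the fingers closed.

```bash
cat >> h.py <<'E'
PIV=np.array([.4663,.2811]); PSI=-6.3
def pose(a,off,z=.115):   # a: swing rad, off: TCP distance in front of lever centre plane
    ps=np.radians(PSI)+a; x=np.array([np.cos(ps),np.sin(ps)]); y=np.array([-np.sin(ps),np.cos(ps)])
    p=PIV-.125*y-off*x; return [p[0],p[1],z],[180,0,np.degrees(ps)+YAW]
YAW=90
E
python3 - <<'E'
from h import *
for Y in(90,-90):
    p,o=pose(0,.07); o[2]=PSI+Y; print(Y,solve_ik(p,o))
gripper_to(0)
t=read_tcp_pos(); line_to([t[0],t[1],.33],v=.3)
o=pose(0,0)[1]; 
c=[]
for Y in(90,-90):
    q=solve_ik(pose(0,.07,.25)[0],[180,0,PSI+Y]); c.append((abs(q[5]) if q is not None else 1e9,Y))
Y=min(c)[1]; open('h.py','a').write(f'YAW={Y}\n')
p,_=pose(0,.07,.25); move_to(p,[180,0,PSI+Y]); print(Y,read_joint_positions())
p,_=pose(0,.07); line_to(p,v=.15); wait(.3)
print(read_clock(),read_tcp_pos(),read_opening(),read_force())
im,d=get_image('top'); cv2.imwrite('pics/top1.png',cv2.resize(im[205:335,190:350],None,fx=5,fy=4.6,interpolation=cv2.INTER_CUBIC))
im,d=get_image('scene'); cv2.imwrite('pics/scene1.png',cv2.resize(im[200:360,200:400],None,fx=3.5,fy=3.5,interpolation=cv2.INTER_CUBIC))
E
```

```text
90 [ 7.83337943e+00  9.87614509e+00  1.15927755e+02 -2.54444375e-14
  5.41960998e+01  1.41333794e+01]
-90 [ 7.83337943e+00  9.87614509e+00  1.15927755e+02 -2.54444375e-14
  5.41960998e+01 -1.65866621e+02]
90 [ 7.76268254e+00  7.81152106e-01  1.04568178e+02 -1.28547326e-02
  7.46342478e+01  1.41306522e+01]
5.1 [0.38331752 0.16460079 0.11549689] -0.0002013154590472436 [-0.08746829 -0.37190046 -0.30791787]
```

View pics/scene1.png

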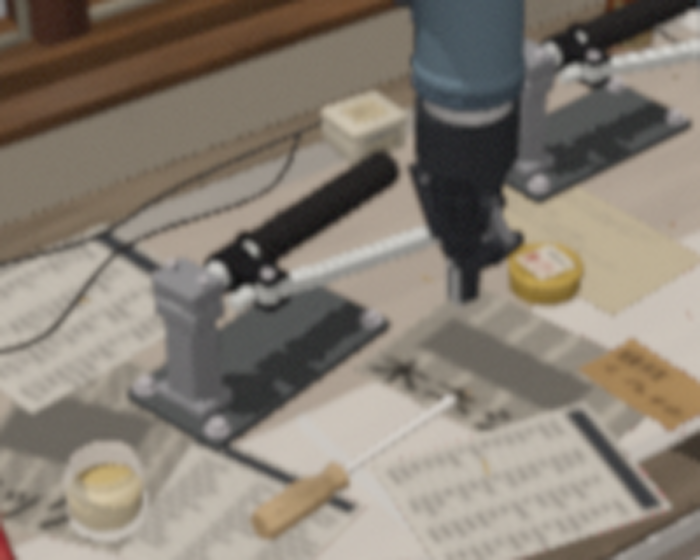

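The scene view shows the closed fingers (tip at about (463,297)) in free space in front of the lever, with nothing underneath. The knuckle bulges sit about 40 mm above the tips, so I'll raise the tool slightly to z = 0.120 for clearance over the grip, then make a guarded approach.

Run:
```python
from h import *
p,o=pose(0,.07,.12); line_to(p,o,v=.1); wait(.2)
f0=np.array(read_force()); print(f0)
p,o=pose(0,.035,.12); print(line_to(p,o,v=.1,guard=3))
p,o=pose(0,.005,.12); print(line_to(p,o,v=.02,guard=2.5)); wait(.1)
t=np.array(read_tcp_pos()); ps=np.radians(PSI); x=np.array([np.cos(ps),np.sin(ps)])
print(read_clock(),t,'off',(PIV-t[:2])@x,np.array(read_force())-f0)
im,d=get_image('scene'); cv2.imwrite('pics/scene2.png',cv2.resize(im[220:320,260:380],None,fx=6,fy=6,interpolation=cv2.INTER_CUBIC))
```

```text
[0.91778967 0.08839911 0.01667321]
False
True
7.0833 [0.43122341 0.15902265 0.119258  ] off 0.02146869100764107 [-0.8390109   0.2352158   0.06465562]
```

View pics/scene2.png

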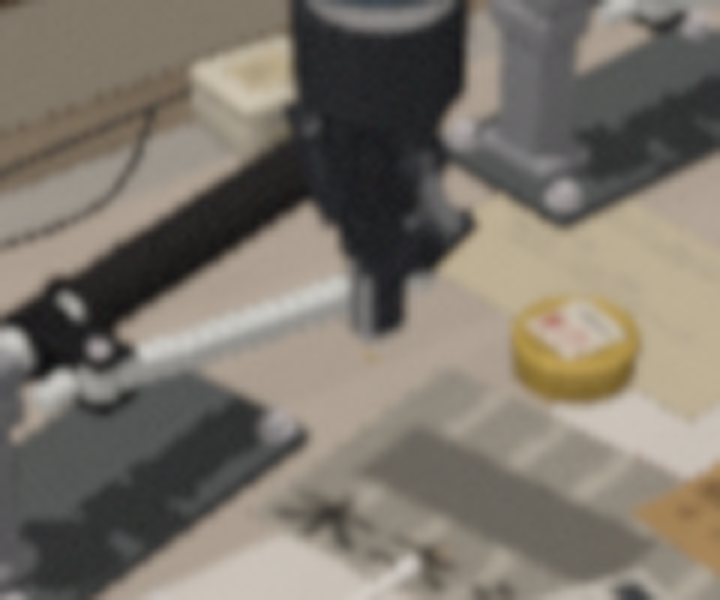

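Contact came at a 21.5 mm offset, against 20.5 mm expected. The fingertip (about (375,330)) overlaps the lever's outer face, clear of the grip. Now the first press along the arc, stopping on the force rise at the stop.

```bash
cat >> h.py <<'E'
OFF=.0205
def F(f0,a,n=5):
    s=[]
    for _ in range(n): s.append(read_force()); wait(.02)
    f=np.mean(s,0)-f0; ps=np.radians(PSI)+a
    return -(f[0]*np.cos(ps)+f[1]*np.sin(ps)), f
def press(f0,lim=12.,coarse=.26,fine=.008,amax=.37):
    log=[]; a=0
    for a in np.arange(.065,coarse+.001,.065):
        p,o=pose(a,OFF,.12); g=line_to(p,o,v=.05,guard=9); fn,f=F(f0,a,3); log.append((round(a,3),round(fn,1)))
        if g or fn>lim: break
    else:
        while a<amax:
            a+=fine; p,o=pose(a,OFF,.12); g=line_to(p,o,v=.02,guard=6); fn,f=F(f0,a,4); log.append((round(a,3),round(fn,1)))
            if g or fn>lim: break
    print(log); print('full F',f,'tcp',read_tcp_pos(),'clock',read_clock()); return a
E
python3 - <<'E'
from h import *
f0=np.array([.4,0,0])
press(f0)
im,d=get_image('top'); cv2.imwrite('pics/top3.png',cv2.resize(im[215:315,200:330],None,fx=6,fy=6,interpolation=cv2.INTER_CUBIC))
E
```

```text
[(np.float64(0.065), np.float64(5.5)), (np.float64(0.13), np.float64(6.0)), (np.float64(0.195), np.float64(7.0)), (np.float64(0.26), np.float64(7.9)), (np.float64(0.268), np.float64(7.9)), (np.float64(0.276), np.float64(8.4)), (np.float64(0.284), np.float64(8.3)), (np.float64(0.292), np.float64(8.4)), (np.float64(0.3), np.float64(8.4)), (np.float64(0.308), np.float64(8.6)), (np.float64(0.316), np.float64(8.0)), (np.float64(0.324), np.float64(8.6)), (np.float64(0.332), np.float64(8.5)), (np.float64(0.34), np.float64(8.7)), (np.float64(0.348), np.float64(10.6)), (np.float64(0.356), np.float64(13.2))]
full F [-12.98879376  -2.61776824   5.94141296] tcp [0.47273929 0.15428062 0.11916672] clock 12.4167
```

View pics/top3.png

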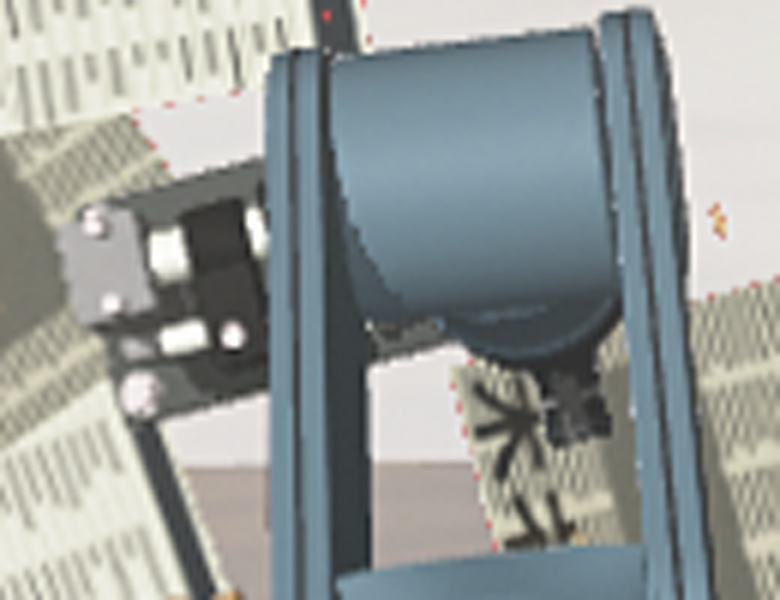

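Arm hides the lever from the top camera. The force plateaued at 8.6 N and then rose to 13.2 N, which is the stop. The upward force Fz of 5.9 N is unexplained, so I'll check the side view before going on.

Run:
```python
from h import *
print(read_force(),read_wrist_torque(),read_tcp_pos())
im,d=get_image('scene'); cv2.imwrite('pics/scene4.png',cv2.resize(im[225:305,260:360],None,fx=7,fy=7,interpolation=cv2.INTER_CUBIC))
```

```text
[-12.62342442  -3.15670138   6.53084088] [-0.48164495  1.8727007   0.00680279] [0.47273659 0.15426019 0.11914132]
```

View pics/scene4.png

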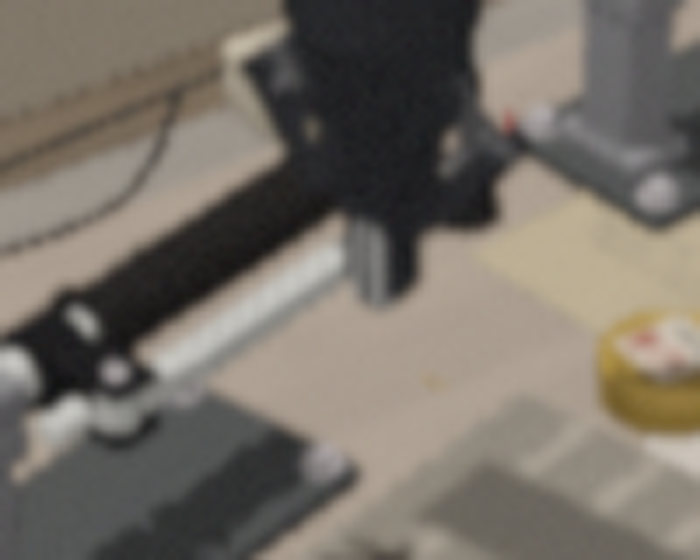

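Run:
```python
from h import *
def log(tag):
    s=[];m=[]
    for _ in range(4): s.append(read_force()); m.append(read_wrist_torque()); wait(.02)
    print(tag,np.mean(s,0).round(2),np.mean(m,0).round(3),np.array(read_tcp_pos()).round(4))
log('stop')
for a in(.345,.33,.3,.25,.15,.05):
    p,o=pose(a,OFF,.12); line_to(p,o,v=.06); log(a)
p,o=pose(0,.06,.12); line_to(p,o,v=.1); wait(.3); log('free'); print(read_clock())
im,d=get_image('scene'); cv2.imwrite('pics/scene5.png',cv2.resize(im[220:320,260:380],None,fx=6,fy=6,interpolation=cv2.INTER_CUBIC))
```

```text
stop [-12.01  -3.18   5.78] [-0.454  1.876 -0.004] [0.4727 0.1543 0.1192]
0.345 [-8.39 -1.92  2.68] [-0.298  1.333  0.008] [0.4725 0.1544 0.1193]
0.33 [-8.13 -1.71  2.16] [-0.245  1.299 -0.012] [0.4707 0.1543 0.1193]
0.3 [-8.1  -1.53  2.26] [-0.185  1.291  0.03 ] [0.4669 0.1542 0.1192]
0.25 [-7.53 -0.39  1.33] [-0.103  1.155 -0.005] [0.4607 0.1543 0.1192]
0.15 [-6.35  0.16 -0.11] [0.008 1.014 0.031] [0.4484 0.1554 0.1192]
0.05 [-5.19  0.34 -0.94] [0.067 0.807 0.023] [0.4363 0.1577 0.1193]
free [-0.48 -0.04 -0.03] [ 0.005  0.021 -0.016] [0.3933 0.1634 0.1199]
15.6833
```

View pics/scene5.png

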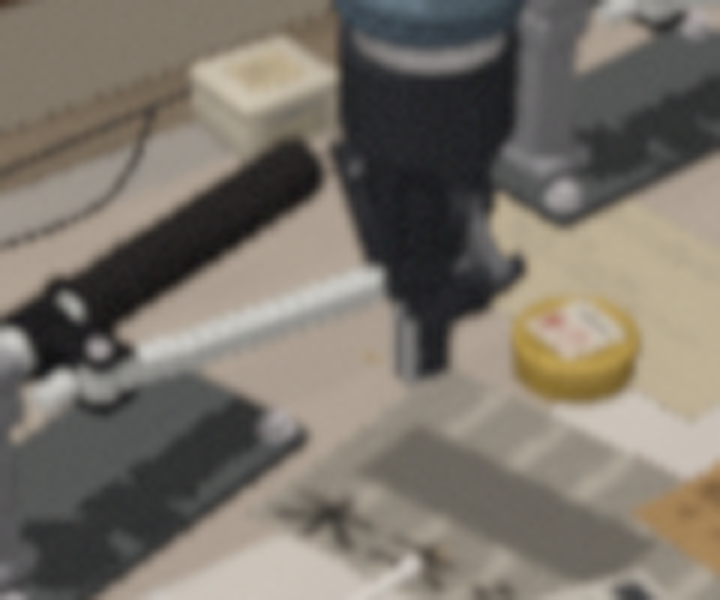

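On release, Fz fades smoothly even well away from the bar, and the torque fits a single contact at the finger (lever arm 0.167–0.169 m in both cases). So it was friction on the lever face, not the grip. The picture shows the lever back at its rest line with the fingers clear (tip about (422,375)). Now the second press, held.

Run:
```python
from h import *
f0=np.array(read_force())
p,o=pose(0,.023,.12); line_to(p,o,v=.08,guard=6)
a=press(np.array([-.3,0,0]),lim=12.5,coarse=.325)
wait(.8); print('hold',a,F(np.array([-.3,0,0]),a),read_wrist_torque(),read_tcp_pos(),read_clock())
im,d=get_image('scene'); cv2.imwrite('pics/scene6.png',cv2.resize(im[225:305,260:360],None,fx=7,fy=7,interpolation=cv2.INTER_CUBIC))
```

```text
[(np.float64(0.065), np.float64(4.7)), (np.float64(0.13), np.float64(5.4)), (np.float64(0.195), np.float64(6.6)), (np.float64(0.26), np.float64(7.4)), (np.float64(0.325), np.float64(7.9)), (np.float64(0.333), np.float64(8.1)), (np.float64(0.341), np.float64(8.1)), (np.float64(0.349), np.float64(10.5)), (np.float64(0.357), np.float64(12.5))]
full F [-12.34307433  -2.23125021   8.57281468] tcp [0.47275875 0.15438149 0.11942892] clock 19.5
hold 0.35700000000000004 (np.float64(12.866275806498356), array([-12.50532609,  -3.02863022,   8.02044978])) [-0.4182782   1.93706211 -0.04486644] [0.47276332 0.15435753 0.11943208] 20.3833
```

View pics/scene6.png

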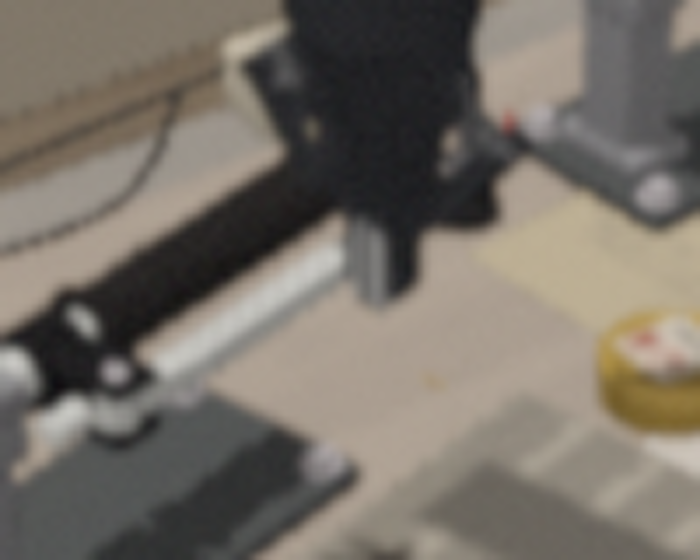

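The lever is back at the stop, at the same TCP position as the first press (within 0.3 mm) and parallel to the bar. The hold is steady at 12.9 N, so I'm handing in.

```bash
python3 -c "
from h import *
sign_off(); print(read_clock(),read_force())"
```

```text
the job is handed in; nothing more can be done
the job is handed in; nothing more can be done
```

I pressed the long lever to its stop, let it spring all the way out, then pressed it to its stop again. I handed the job in while still holding it there, about 20 s into the 45 s allowed. The fingers stayed closed, and the outside of one finger pressed on the lever's outer face.

- **Stop reached:** in both presses the force rose to about 8.1–8.7 N, then climbed sharply. The tool ended in the same place within 0.3 mm, which works out to about 0.32 rad of swing. The final hold was steady at about 12.9 N.
- **Release between presses:** I backed the finger right off, the force fell to nearly zero, and the picture showed the lever back at its rest line.
- **Unexpected force:** an upward force of 6–8 N on the tool appeared at the stop. After the first press, its gradual fade on release and the wrist torque pointed to friction on the lever face rather than contact with the grip.
- **Not confirmed by sight:** the arm hid the lever from the top camera, and the side view could not show the small gap between the gripper's knuckle and the grip. That the bar was not touched therefore rests on the force and torque readings.
- **Other objects:** the planned path stayed clear of the short lever and the loose things. I did not take a final picture of the whole scene to check them.

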